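# Scrap the amber glass bar through the cullet chest's sprung flap

## Robot

A 6-joint arm with a two-finger parallel gripper is mounted at the origin on the work surface. World frame = base frame: x ahead of the robot, y to its left, z up, the work surface at z = 0. Lengths are in mm, angles in rad, forces in N, time in s.
With the tool pointing down it reaches from about 225 to 875 mm from the base axis. Payload 3.4 kg.
Tool frame: the origin (TCP) lies where the fingers leave the gripper's body, on its centre line; the fingertips stand 73 mm ahead of it and the grasp point (between the pads) lies 54 mm ahead of it (tcp_to_grasp is the distance from the TCP to the grasp point, in mm); z points along the fingers, y is the direction in which the jaws open and shut (so a half turn about z gives the same grasp; the last joint's range is limited). The gripper opens to 85 mm and grips with 20 to 120 N. Pads are 22 mm wide; open, the fingers measure 114 mm over their backs; the gripper's body (76 mm by 85 mm) begins 54 mm behind the grasp point. The pads swing forward as they close: fully open they stand 13 mm farther back than shut.
Start: joints at [0.991, 0.276, 1.505, -0, 1.361, -0.121], TCP at [254.669, 515.557, 303.928] pointing down, gripper open.
Joint ranges: [-2.89, 2.89], [-0.75, 2.08], [0.22, 2.7], [-1.18, 4.32], [0.11, 2.71], [-2.7, 2.7]. Speed limits (rad/s): [2.57, 2.57, 3.14, 3.14, 3.14, 3.14].

## Interface

Orientations are given as a unit quaternion [x, y, z, w].
In Python, from bench import state, read_camera, calibration, finish_job, recognise, spot_point, tcp_to_grasp gives the robot as it stands.
- The arm moves only by the tool carry_out, never from a script. Its argument "increments" is a list of rows, each an object of numbers: "x", "y", "z": the shift along the tool's x, y, z in mm; "rx", "ry", "rz": the turn, a rotation vector about the tool's x, y, z in rad. In form: [{"x": .., "y": .., "z": .., "rx": .., "ry": .., "rz": ..}, ...]. A call has 1 to 12 rows; each row is the pose to reach, as a shift and turn from the pose commanded when the call began, along the tool's axes at that moment; what a row does not reach only later rows make up. A row lasts 1/8 s, in which the tool goes at most 62.5 mm and 10.7 degrees, less where a joint would pass 70% of its speed; a pose out of reach is approached as far as the arm can. A call with a gripper value outside its range is refused whole. "hand" is the opening, from -1 (shut) to 1 (fully open), so that 0 is half open, set as the call begins (left out, the last holds). The fingers move at their own pace and stop on an object; the grip force is fixed at half the most. Time passes only in rows, so rows that repeat a pose let the fingers close. It gives the time, the measured TCP pose, the force and the opening at its end, in the units of the state.
- state(): the state, without advancing time (a new reading comes with each control period).
- read_camera(name): name is "scene" or "top" or "wrist"; returns the picture (384x512x3 uint8, red, green, blue); there is no depth.
- calibration(name): a dict with "intrinsics" (3x3 intrinsics, pixels), "origin" and "orientation" of the camera in the world; the wrist camera has in their place "T_tool_cam" (4x4, takes a point from camera to tool coordinates, whose origin is the TCP and whose axes are the flange's). Camera axes: x right, y down, z forward; pixel columns grow to the right and rows downward; lengths in mm; the calibration is good to about 2 mm. A picture is of the moment at which its call begins: read the wrist's pose just before it. calibration takes no time and is no camera call.
- finish_job(): hands the job in, once; it reports no verdict.
Trained networks look in the newest picture that a camera, given by its name, has taken for a name from the list of things; names that differ only in an ending like _2 or _b are one class to them, and where a whole thing is asked for, a point or a joint stands for the part that bears it (a point fixed in the world has none). Each returns a list of dicts, best first, with "conf" (0 to 1); they miss things now and then, are a little off and sometimes report something else, mostly with a low value. They report only what shows in the picture. A call takes as long as a camera call. They do not tell look-alikes from the thing itself.
- recognise(name, camera): "position" ([column, row] in pixels, amid what is visible of it).
- spot_point(name, camera): "position" ([column, row] in pixels: a listed point, or the origin of a listed thing).
The state is a dict: "time_s": time; "joints": joint angles; "joint_vel": joint speeds; "effort": joint torques, N m; "tcp_pos": TCP position; "tool_rot": TCP orientation; "wrist_force": force on the tool from outside, world axes, zero at the start; "ft_torque": the same for the moment, N m; "opening": finger opening in mm.
Only numpy, scipy, OpenCV 4.12 (cv2) and the standard library are available. Lean on these libraries where they do the work, as an engineer would, in place of code of your own. Each camera call takes 0.05 s, during which the arm holds its last target.

## Task

Scrap the amber glass bar: lay it on the metal ledge of the cullet chest, lengthwise in front of the yellow sprung flap, and push it along the ledge through the flap until it drops into the chest and the flap has swung shut behind it. Leave the clear glass bar where it lies.

Things in the scene. Friction and masses are not known exactly. Their poses are not given: they have to be found in the camera images.
- amber_bar: reject bar of amber (orange-brown) cast glass, a rounded block 90 mm long (its x), 42 mm wide (its y), 36 mm high (its z), with a lens-shaped bump of 6 mm more on the middle of its top; about 0.33 kg; lies flat on the bench. Origin: centre of its underside.
- clear_bar: good bar of the same shape and size in clear colourless glass (90 x 42 x 36 mm); stays where it is. Origin at the centre of its underside.
- cullet_chest: fixed grey chest, shut clear roof (top 182 mm). Origin: at bench height below the middle of the doorway's sill; x axis = inward through the doorway, y along the flap. In front, a level ledge, top at z = 100 mm, x = -170 to 0 mm, y = -80 to 80, with 10 mm lips at y = +-76. Behind the sill (x = 0) a 94 mm drop: a bar more than half past it tips in; to be sure, push its tail to x = -15 mm.
- flap (a joint): yellow flap, 102 mm wide, 62 mm high, shutting the chest's doorway (106 mm wide, from the ledge up to z = 166 mm, front wall x = -6 to 0 mm); hinged along its top edge at z = 165 mm, front face at chest x = 1 mm. Angle in rad: 0 = shut (upright), grows as its lower edge swings inward, to 1.45. Light spring: about 0.2 N at the lower edge opens it; it shuts by itself.
Mind the look-alikes: they are no part of the job. There is more than one size of the amber_bar; the job needs the smallest.

How it is judged (in metres and radians):
On the way:
1. the amber bar, on the ledge and in the doorway, pushes the flap open by more than 0.3 rad (value of joint flap above 0.3 rad and z of amber_bar in the frame of cullet_chest between 0.085 and 0.125 m and x of amber_bar in the frame of cullet_chest between -0.06 and 0.03 m and y of amber_bar in the frame of cullet_chest between -0.05 and 0.05 m), for 0.1 s.
At the end, for the whole second after the job is handed in: The amber bar rests inside the chest, below the level of the ledge, the flap is shut (within 0.1 rad), and the clear bar is within 20 mm of where it was (x of amber_bar in the frame of cullet_chest between 0 and 0.23 m and y of amber_bar in the frame of cullet_chest between -0.1 and 0.1 m and z of amber_bar in the frame of cullet_chest below 0.096 m and value of joint flap below 0.1 rad and linear speed of amber_bar below 0.03 m/s and distance of clear_bar from where it was at the start of the episode below 0.02 m); the robot touches nothing.
It fails at once if the clear bar is moved by more than 20 mm (distance of clear_bar from where it was at the start of the episode above 0.02 m).
It also fails if it takes over 51 s, if anything falls off the work surface, if the arm or the gripper's body presses on something with over 40 N, if the wrist force passes 120 N, or if a joint passes its speed limit or range.

## Working session

There is one attempt and no reset: what is moved stays moved. The work goes in short steps, Python scripts to look and compute and a tool call to move; the robot and the scene stay as the last step left them, time stands still between calls to the robot, and variables do not carry over. Pictures are saved under pics/ and viewed, and the job is handed in when it is done.

Besides the shell and the picture viewer there is one more tool, called after ">>>" as name(argument=value, ...) on one line, values as JSON. carry_out: Moves the arm, as the interface text tells. Its arguments: {"type":"object","properties":{"increments":{"type":"array"},"hand":{"type":"number"}},"required":["increments"]}

```bash
mkdir -p pics; ls
python3 - <<'E'
from bench import *
import cv2
print(state()); print(tcp_to_grasp)
for n in("scene","top","wrist"):
    im=read_camera(n); cv2.imwrite(f"pics/{n}0.png",im[:,:,::-1]); print(n,calibration(n))
    for t in("amber_bar","clear_bar","cullet_chest"):
        print(t,recognise(t,n),spot_point(t,n))
E
```

```text
pics
{'time_s': 0.0, 'joints': array([ 9.91018461e-01,  2.76561314e-01,  1.50614944e+00, -1.06753095e-05,
        1.36071919e+00, -1.21021754e-01]), 'joint_vel': array([ 8.42508141e-04, -1.77839457e-05, -4.80609099e-04, -7.54160430e-04,
       -5.68732507e-04,  1.04033894e-03]), 'effort': array([ 7.19039817e-04, -4.16778409e+01, -2.45808613e+01, -3.00630313e-05,
        1.10963755e-02,  1.80917297e-06]), 'tcp_pos': array([254.4188265 , 515.18825765, 303.05231437]), 'tool_rot': array([ 2.27370729e-01,  9.73807839e-01, -8.64619512e-04, -3.10445615e-04]), 'wrist_force': array([ 0.70717772, -0.69545454, -0.15761769]), 'ft_torque': array([-0.01420959, -0.064225  , -0.01878448]), 'opening': 85.47856560150001}
53.900000000000006
scene {'intrinsics': array([[468.57493475,   0.        , 257.92512421],
       [  0.        , 468.57493475, 197.48096553],
       [  0.        ,   0.        ,   1.        ]]), 'origin': array([1094.96200453, -247.79589389,  955.22920716]), 'orientation': array([ 0.76740545,  0.55459204, -0.19218497, -0.25803387])}
amber_bar [{'position': [137.4, 276.1], 'conf': 0.96
[... 1017 characters left out ...]
'conf': 0.56}]
cullet_chest [{'position': [168.2, 103.2], 'conf': 0.65}] [{'position': [176.2, 138.3], 'conf': 0.85}]
wrist {'intrinsics': array([[324.19941003,   0.        , 258.01421372],
       [  0.        , 324.19941003, 194.20477269],
       [  0.        ,   0.        ,   1.        ]]), 'T_tool_cam': array([[-1.06438721e-03, -9.49091457e-01, -3.14998847e-01,
         8.06401699e+01],
       [ 9.99999244e-01, -8.16232571e-04, -9.19708277e-04,
         4.12249273e-01],
       [ 6.15774950e-04, -3.14999587e-01,  9.49091608e-01,
        -6.97778345e+01],
       [ 0.00000000e+00,  0.00000000e+00,  0.00000000e+00,
         1.00000000e+00]])}
amber_bar [] []
clear_bar [] []
cullet_chest [] []
```

View pics/scene0.png

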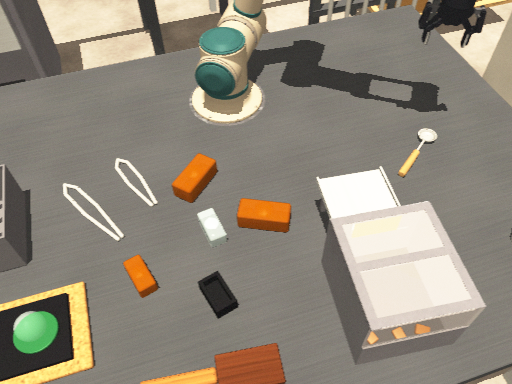

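View pics/top0.png

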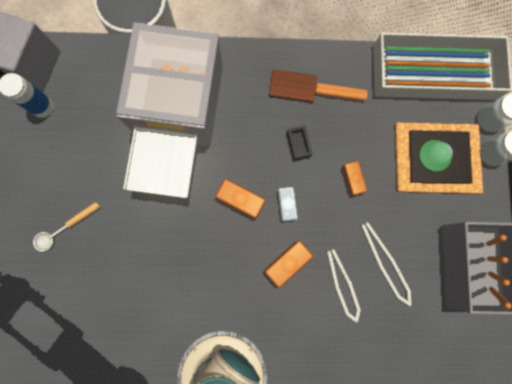

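Amber candidates in the scene view: (137,276), (265,214) and (191,179). In the top view they are (353,178), (238,197) and (288,263). The first of each looks smallest. I'll measure all three and take close crops.

```bash
cat > h.py <<'E'
import numpy as np, cv2
from scipy.spatial.transform import Rotation as R
from scipy.optimize import minimize
from bench import calibration
def cam(n):
    c=calibration(n); return np.array(c["intrinsics"]),np.array(c["origin"]),R.from_quat(c["orientation"]).as_matrix()
def proj(n,P):
    K,o,M=cam(n); q=(np.atleast_2d(P)-o)@M; q=q@K.T; return q[:,:2]/q[:,2:]
def back(n,px,z):
    K,o,M=cam(n); d=M@np.linalg.solve(K,[px[0],px[1],1]); return o+d*(z-o[2])/d[2]
E
cat > a.py <<'E'
from h import *
ims={n:cv2.imread(f"pics/{n}0.png") for n in("top","scene")}
def mask(im,p):
    h=cv2.cvtColor(im,cv2.COLOR_BGR2HSV)
    m=cv2.inRange(h,(5,150,90),(18,255,255))
    k,l,s,c=cv2.connectedComponentsWithStats(m)
    i=1+np.argmin(np.linalg.norm(c[1:]-p,axis=1)); return (l==i).astype(np.uint8)
for pt,ps in(((353,178),(137,276)),((238,197),(265,214)),((288,263),(191,179))):
    ms={"top":mask(ims["top"],pt),"scene":mask(ims["scene"],ps)}
    x0=back("top",pt,20)
    mm=cv2.minAreaRect(cv2.findContours(ms["top"],0,1)[0][0])
    bx=cv2.boxPoints(mm); e=[back("top",q,36) for q in bx]; d=[e[1]-e[0],e[2]-e[1]]
    l=max(d,key=np.linalg.norm); th=np.arctan2(l[1],l[0])
    def cost(v):
        x,y,t,s=v; c=0
        X=np.array([[a*45*s,b*21*s,h*s] for a in(-1,1) for b in(-1,1) for h in(0,36)])
        W=X@np.array([[np.cos(t),np.sin(t),0],[-np.sin(t),np.cos(t),0],[0,0,1]])+[x,y,0]
        for n in ms:
            h=cv2.convexHull(proj(n,W).astype(np.float32))[:,0]
            r=np.zeros((384*8,512*8),np.uint8); 
            cv2.fillConvexPoly(r,np.round((h+.5)*8).astype(np.int32),255)
            r=cv2.resize(r,(512,384),interpolation=cv2.INTER_AREA)/255.
            c+=np.abs(r-ms[n]).sum()
        return c
    v=minimize(cost,[x0[0],x0[1],th,1],method="Nelder-Mead",options=dict(initial_simplex=np.array([[x0[0],x0[1],th,1]]+[[x0[0]+a,x0[1]+b,th+c,1+d] for a,b,c,d in((8,0,0,0),(0,8,0,0),(0,0,.15,0),(0,0,0,.3))])))
    print(pt,v.x.round(3),v.fun,ms["top"].sum(),ms["scene"].sum(),np.sort([np.linalg.norm(q) for q in d]))
a=cv2.resize(ims["top"][10:210,90:250],None,fx=3,fy=3,interpolation=cv2.INTER_CUBIC);cv2.imwrite("pics/tc.png",a)
a=cv2.resize(ims["scene"][155:355,310:490],None,fx=3,fy=3,interpolation=cv2.INTER_CUBIC);cv2.imwrite("pics/sc.png",a)
a=cv2.resize(ims["top"][150:210,260:380],None,fx=5,fy=5,interpolation=cv2.INTER_CUBIC);cv2.imwrite("pics/tb.png",a)
E
python3 a.py
```

```text
(353, 178) [ 532.16  -350.865   -2.868    0.94 ] 125.78823529411764 484 796 [42.82246445 88.04411363]
(238, 197) [467.422 -35.398  -2.034   1.32 ] 299.36470588235295 830 1506 [ 59.21516892 123.98549865]
(288, 263) [ 296.498 -168.554   -0.823    1.313] 248.30588235294118 926 1273 [ 59.21822988 125.2029734 ]
```

```bash
sleep 1
```

```text
(no output)
```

View pics/tc.png

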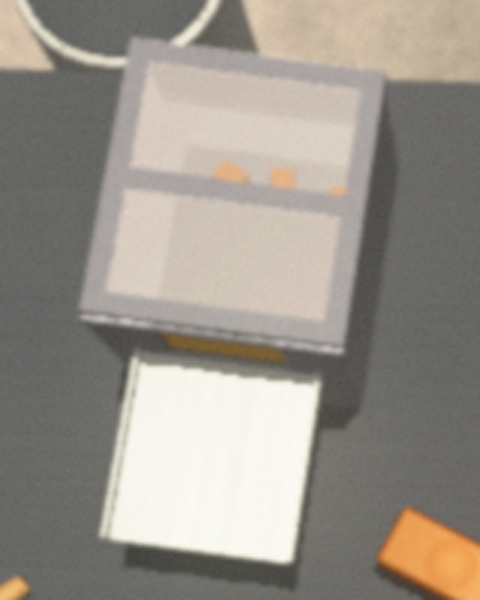

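View pics/sc.png

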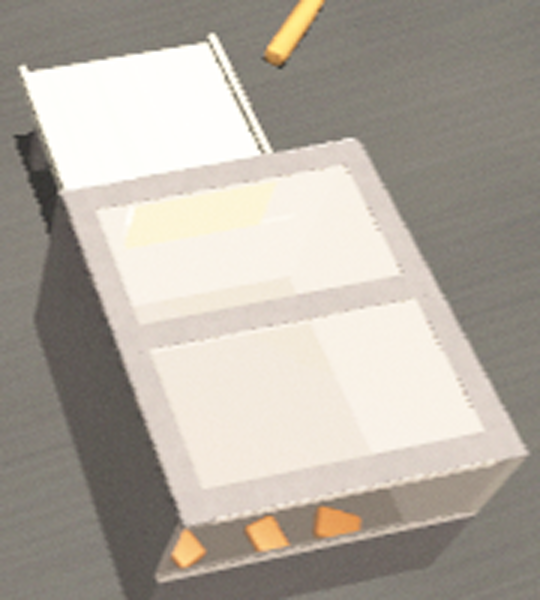

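View pics/tb.png

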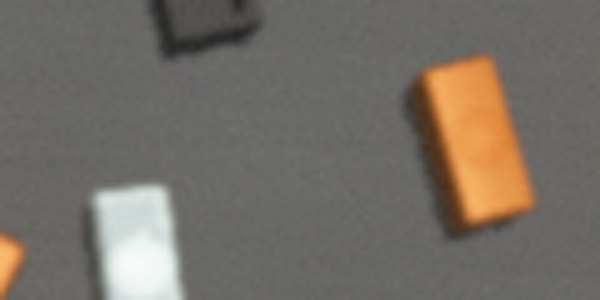

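```bash
cat > b.py <<'E'
from h import *
from scipy.optimize import least_squares
T=lambda u,v:((u+.5)/3-.5+90,(v+.5)/3-.5+10); S=lambda u,v:((u+.5)/3-.5+310,(v+.5)/3-.5+155)
obs=[("top",T(101,538),(-170,80,110)),("top",T(294,563),(-170,-80,105)),("top",T(135,352),(-6,80,110)),("top",T(320,374),(-6,-76,105)),
("scene",S(213,35),(-170,80,110)),("scene",S(22,66),(-170,-80,110))]
def W(v,P):
    x,y,t=v; c,s=np.cos(t),np.sin(t); return np.array([x+c*P[0]-s*P[1],y+s*P[0]+c*P[1],P[2]])
f=lambda v:np.concatenate([proj(n,W(v,P))[0]-p for n,p,P in obs])
r=least_squares(f,[620,120,0.0],loss="soft_l1"); print(r.x.round(3)); print(f(r.x).reshape(-1,2).round(1))
v=r.x
for n in("top","scene"):
    im=cv2.imread(f"pics/{n}0.png")
    def L(ps,c):
        q=np.vstack([proj(n,W(v,p)) for p in ps]); cv2.polylines(im,[np.round(q*8).astype(np.int32)],False,c,1,cv2.LINE_AA,3)
    for y in(80,72,-72,-80): L([(-170,y,110),(0,y,110)],(0,0,255))
    L([(-170,80,100),(-170,-80,100)],(255,0,0)); L([(1,-51,103),(1,51,103),(1,51,165),(1,-51,165),(1,-51,103)],(0,160,0))
    a=im[10:210,90:250] if n=="top" else im[155:355,310:490]
    cv2.imwrite(f"pics/{n}_ov.png",cv2.resize(a,None,fx=3,fy=3,interpolation=cv2.INTER_CUBIC))
E
python3 b.py
```

```text
[ 6.36007e+02  1.55760e+02 -1.13000e-01]
[[ 0.  -0.7]
 [-0.6 -0.2]
 [ 0.2 -1.4]
 [-0.9 -0.1]
 [-0.6 -1. ]
 [-1.5 -0.6]]
```

```bash
cd pics; python3 -c "
import cv2,numpy as np
a=cv2.imread('top_ov.png');b=cv2.imread('scene_ov.png')[:600,:];c=np.zeros((600,1020,3),np.uint8);c[:,:480]=a;c[:,480:]=b;cv2.imwrite('ov.png',cv2.resize(c,(800,470)))"
```

```text
(no output)
```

View pics/ov.png

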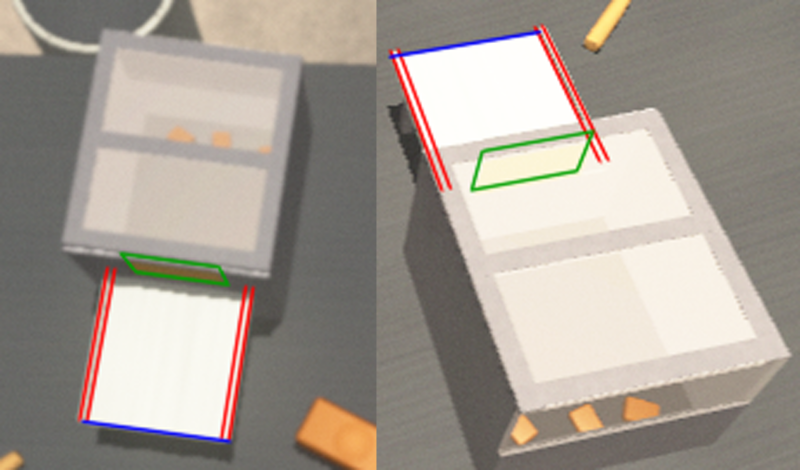

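Overlay matches the chest, so I'll use (636,156) with yaw -0.113. The amber bar at top (353,178) measures about 43×88 mm, which fits 42×90. The other two are about 59×124, so they're the look-alikes. The close crop at top (353,178) shows a plain amber block with a bump. The clear bar is at (285,204).

```bash
cat > plan.py <<'E'
from h import *
from bench import state
import sys
def rot(hd,tilt=0): # tool x along heading hd, z down; tilt: fingers point forward along heading
    x=np.array([np.cos(hd),np.sin(hd),0]);z=np.array([0,0,-1.]);
    X=np.cos(tilt)*x-np.sin(tilt)*z; Z=np.cos(tilt)*z+np.sin(tilt)*x
    return R.from_matrix(np.c_[X,np.cross(Z,X),Z])
def inc(p,hd,tilt=0):
    s=state(); r=R.from_quat(s["tool_rot"]); d=r.inv().apply(np.array(p)-s["tcp_pos"]); w=(r.inv()*rot(hd,tilt)).as_rotvec()
    print(round(s["time_s"],2),s["tcp_pos"].round(1),"inc",d.round(1),w.round(3))
E
python3 -c "
from plan import *
inc([400,60,300],1.3);inc([532,-351,220],.273)"
```

```text
1.05 [254.7 515.5 303.9] inc [-332.1 -344.1    3.9] [ 0.    -0.     1.383]
1.05 [254.7 515.5 303.9] inc [-632.4 -654.1   83.9] [ 0.   -0.    2.41]
```

>>> carry_out(increments=[{"x":-40,"y":-41,"z":0,"rz":0.15},{"x":-79,"y":-82,"z":5,"rz":0.3},{"x":-119,"y":-123,"z":10,"rz":0.45},{"x":-158,"y":-164,"z":15,"rz":0.6},{"x":-198,"y":-204,"z":20,"rz":0.75},{"x":-237,"y":-245,"z":25,"rz":0.9},{"x":-277,"y":-286,"z":30,"rz":1.05},{"x":-316,"y":-327,"z":35,"rz":1.2},{"x":-356,"y":-368,"z":40,"rz":1.35},{"x":-395,"y":-409,"z":45,"rz":1.5},{"x":-435,"y":-450,"z":50,"rz":1.65},{"x":-474,"y":-490,"z":55,"rz":1.8}])

```text
schema error: expected keys x, y, z, rx, ry, rz
```

```bash
python3 -c "
from plan import *
inc([532,-351,220],.273)"
```

```text
1.05 [254.7 515.5 303.9] inc [-632.4 -654.1   83.9] [ 0.   -0.    2.41]
```

>>> carry_out(increments=[{"x":-40,"y":-41,"z":0,"rx":0,"ry":0,"rz":0.15},{"x":-79,"y":-82,"z":5,"rx":0,"ry":0,"rz":0.3},{"x":-119,"y":-123,"z":10,"rx":0,"ry":0,"rz":0.45},{"x":-158,"y":-164,"z":15,"rx":0,"ry":0,"rz":0.6},{"x":-198,"y":-204,"z":20,"rx":0,"ry":0,"rz":0.75},{"x":-237,"y":-245,"z":25,"rx":0,"ry":0,"rz":0.9},{"x":-277,"y":-286,"z":30,"rx":0,"ry":0,"rz":1.05},{"x":-316,"y":-327,"z":35,"rx":0,"ry":0,"rz":1.2},{"x":-356,"y":-368,"z":40,"rx":0,"ry":0,"rz":1.35},{"x":-395,"y":-409,"z":45,"rx":0,"ry":0,"rz":1.5},{"x":-435,"y":-450,"z":50,"rx":0,"ry":0,"rz":1.65},{"x":-474,"y":-490,"z":55,"rx":0,"ry":0,"rz":1.8}])

```text
time_s: 2.55
tcp_pos: [463.1, -135.7, 249.0]
tool_rot: [0.905, 0.425, 0.0, 0.0]
wrist_force: [0.8, 0.5, 0.7]
opening: 85.3
```

```bash
python3 -c "
from plan import *
inc([532,-351,220],.273)"
```

```text
2.55 [ 463.1 -135.7  249. ] inc [-121.5  190.6   29.1] [ 0.001 -0.001  0.604]
```

>>> carry_out(increments=[{"x":-30,"y":48,"z":7,"rx":0,"ry":0,"rz":0.15},{"x":-61,"y":95,"z":14,"rx":0,"ry":0,"rz":0.3},{"x":-91,"y":143,"z":21,"rx":0,"ry":0,"rz":0.45},{"x":-121,"y":190,"z":29,"rx":0,"ry":0,"rz":0.604},{"x":-121,"y":190,"z":29,"rx":0,"ry":0,"rz":0.604}])

```text
time_s: 3.18
tcp_pos: [533.3, -351.9, 218.3]
tool_rot: [0.991, 0.137, -0.0, 0.0]
wrist_force: [0.2, 0.2, 1.1]
opening: 85.3
```

Run:
```python
from plan import *
from bench import *
inc([532,-351,220],.273)
s=state();im=read_camera("wrist");cv2.imwrite("pics/w1.png",im[:,:,::-1])
C=calibration("wrist");T=np.eye(4);T[:3,:3]=R.from_quat(s["tool_rot"]).as_matrix();T[:3,3]=s["tcp_pos"];T=T@np.array(C["T_tool_cam"]);K=np.array(C["intrinsics"])
m=cv2.inRange(cv2.cvtColor(im,cv2.COLOR_RGB2HSV),(5,150,90),(18,255,255))
c=max(cv2.findContours(m,0,1)[0],key=cv2.contourArea); bx=cv2.boxPoints(cv2.minAreaRect(c)); print(bx.round(1),cv2.contourArea(c))
for p in bx:
    d=T[:3,:3]@np.linalg.solve(K,[*p,1]); print((T[:3,3]+d*(36-T[2,3])/d[2]).round(1))
b=im[:,:,::-1].copy()
t=.273
W=np.array([[a*45,q*21,h] for h in(0,36) for a,q in((-1,-1),(1,-1),(1,1),(-1,1))])@np.array([[np.cos(t),np.sin(t),0],[-np.sin(t),np.cos(t),0],[0,0,1]])+[532.2,-350.9,0]
q=(W-T[:3,3])@T[:3,:3]@K.T;q=q[:,:2]/q[:,2:]
for i in(0,4): cv2.polylines(b,[np.round(q[i:i+4]).astype(np.int32)],True,(255,0,0) if i else (0,255,0),1)
cv2.imwrite("pics/w1o.png",b)
```

```text
3.17 [ 533.3 -351.9  218.3] inc [-1.  -1.2 -1.7] [0.001 0.    0.002]
[[231. 133.]
 [282. 133.]
 [282. 239.]
 [231. 239.]] 5147.0
[ 573.3 -319.1   36. ]
[ 583.9 -357.    36. ]
[ 497.5 -383.5   36. ]
[ 485.7 -341.3   36. ]
```

View pics/w1o.png

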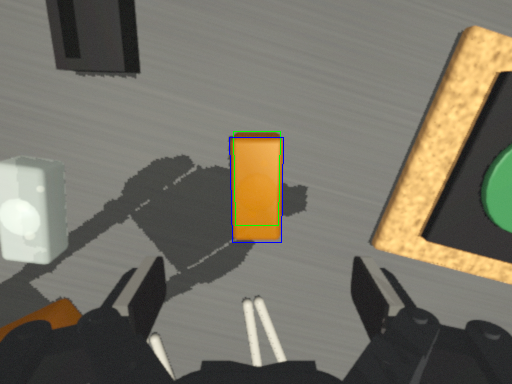

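Wrist view: the predicted bar outline sits on the amber bar at (231–282, 133–240), and the clear bar is at (20,210). Descending.

>>> carry_out(increments=[{"x":-1,"y":-1,"z":45,"rx":0,"ry":0,"rz":0},{"x":-1,"y":-1,"z":90,"rx":0,"ry":0,"rz":0},{"x":-1,"y":-1,"z":120,"rx":0,"ry":0,"rz":0},{"x":-1,"y":-1,"z":138,"rx":0,"ry":0,"rz":0},{"x":-1,"y":-1,"z":140,"rx":0,"ry":0,"rz":0}])

```text
time_s: 3.85
tcp_pos: [531.0, -346.1, 79.3]
tool_rot: [0.99, 0.139, -0.001, -0.001]
wrist_force: [-0.3, 0.4, 0.4]
opening: 85.2
```

>>> carry_out(hand=-1, increments=[{"x":0,"y":0,"z":0,"rx":0,"ry":0,"rz":0},{"x":0,"y":0,"z":0,"rx":0,"ry":0,"rz":0},{"x":0,"y":0,"z":0,"rx":0,"ry":0,"rz":0},{"x":0,"y":0,"z":0,"rx":0,"ry":0,"rz":0},{"x":0,"y":0,"z":0,"rx":0,"ry":0,"rz":0},{"x":0,"y":0,"z":0,"rx":0,"ry":0,"rz":0}])

```text
time_s: 4.6
tcp_pos: [532.4, -348.1, 81.7]
tool_rot: [0.99, 0.139, 0.001, 0.002]
wrist_force: [0.0, -1.1, 6.5]
opening: 41.4
```

>>> carry_out(increments=[{"x":0,"y":0,"z":-20,"rx":0,"ry":0,"rz":0},{"x":0,"y":0,"z":-60,"rx":0,"ry":0,"rz":0},{"x":0,"y":0,"z":-110,"rx":0,"ry":0,"rz":0},{"x":0,"y":0,"z":-160,"rx":0,"ry":0,"rz":0},{"x":0,"y":0,"z":-180,"rx":0,"ry":0,"rz":0},{"x":0,"y":0,"z":-180,"rx":0,"ry":0,"rz":0}])

```text
time_s: 5.35
tcp_pos: [531.5, -347.2, 261.1]
tool_rot: [0.99, 0.139, 0.001, 0.001]
wrist_force: [-0.2, -0.5, -4.5]
opening: 40.8
```

Run:
```python
from plan import *
from bench import *
t=-.113;c,s=np.cos(t),np.sin(t)
p=[636-85*c,155.8-85*s]; print(p)
inc([*p,255],t)
im=read_camera("wrist");cv2.imwrite("pics/w2.png",im[:,:,::-1]); st=state(); print(st["opening"],st["wrist_force"].round(1))
inc([*p,255],t)
```

```text
[np.float64(551.5421052863264), np.float64(165.38457200578222)]
5.35 [ 531.5 -347.2  261.1] inc [ 160.3 -487.3    5.5] [ 0.002 -0.002  0.392]
40.6295373988752 [-0.3 -0.3 -4.8]
5.4 [ 530.9 -346.7  259.3] inc [ 160.8 -486.7    4.7] [-0.001  0.001  0.392]
```

View pics/w2.png

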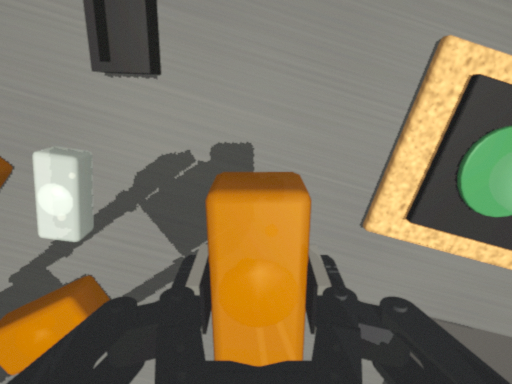

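The amber bar is held straight, centred between the pads with the bump at (258,290). The clear bar at (63,195) is undisturbed.

>>> carry_out(increments=[{"x":13,"y":-40,"z":0,"rx":0,"ry":0,"rz":0.03},{"x":29,"y":-89,"z":1,"rx":0,"ry":0,"rz":0.07},{"x":46,"y":-140,"z":2,"rx":0,"ry":0,"rz":0.11},{"x":63,"y":-192,"z":2,"rx":0,"ry":0,"rz":0.15},{"x":80,"y":-244,"z":3,"rx":0,"ry":0,"rz":0.2},{"x":98,"y":-296,"z":3,"rx":0,"ry":0,"rz":0.24},{"x":115,"y":-348,"z":4,"rx":0,"ry":0,"rz":0.28},{"x":132,"y":-400,"z":4,"rx":0,"ry":0,"rz":0.32},{"x":147,"y":-446,"z":5,"rx":0,"ry":0,"rz":0.36},{"x":157,"y":-477,"z":5,"rx":0,"ry":0,"rz":0.385},{"x":160.5,"y":-487,"z":5,"rx":0,"ry":0,"rz":0.392},{"x":160.5,"y":-487,"z":5,"rx":0,"ry":0,"rz":0.392}])

```text
time_s: 6.9
tcp_pos: [550.9, 165.2, 253.3]
tool_rot: [0.998, -0.056, -0.001, 0.001]
wrist_force: [0.1, -0.1, -2.4]
opening: 40.9
```

Run:
```python
from plan import *
from bench import *
inc([551.5,165.4,183],-.113)
im=read_camera("top");cv2.imwrite("pics/t3.png",cv2.resize(im[60:240,60:300,::-1],None,fx=3,fy=3)); st=state(); print(st["opening"],st["wrist_force"].round(1))
inc([551.5,165.4,183],-.113)
```

```text
6.9 [550.9 165.2 253.3] inc [ 0.8 -0.4 70.3] [0.002 0.003 0.001]
40.829879414810144 [ 0.8 -0.3 -3.7]
6.95 [551.1 164.4 253.7] inc [ 0.4 -1.1 70.7] [0.002 0.002 0.   ]
```

View pics/t3.png

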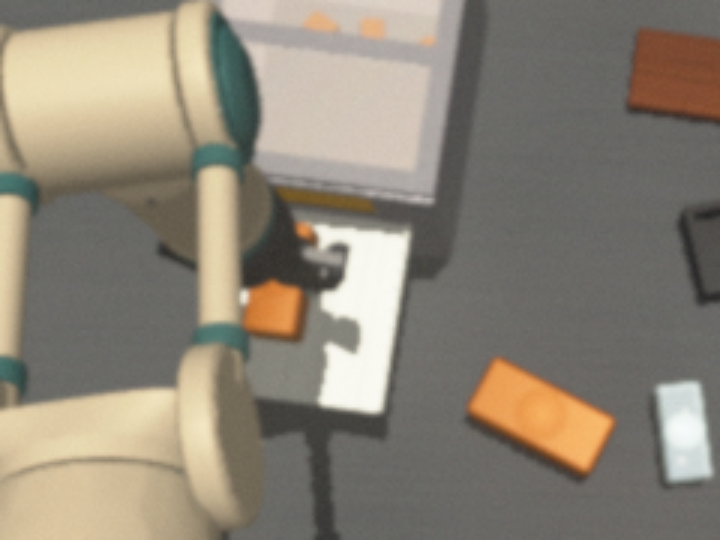

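The bar hangs over the ledge, parallel to the lips, at (280,310) in the crop. Lowering.

>>> carry_out(increments=[{"x":0,"y":0,"z":25,"rx":0,"ry":0,"rz":0},{"x":0,"y":0,"z":45,"rx":0,"ry":0,"rz":0},{"x":0,"y":0,"z":58,"rx":0,"ry":0,"rz":0},{"x":0,"y":0,"z":65,"rx":0,"ry":0,"rz":0},{"x":0,"y":0,"z":67,"rx":0,"ry":0,"rz":0},{"x":0,"y":0,"z":67,"rx":0,"ry":0,"rz":0}])

```text
time_s: 7.7
tcp_pos: [552.0, 165.2, 188.4]
tool_rot: [0.998, -0.057, 0.0, -0.0]
wrist_force: [0.5, -0.4, -4.3]
opening: 40.9
```

>>> carry_out(increments=[{"x":0,"y":0,"z":1,"rx":0,"ry":0,"rz":0},{"x":0,"y":0,"z":3,"rx":0,"ry":0,"rz":0},{"x":0,"y":0,"z":5,"rx":0,"ry":0,"rz":0},{"x":0,"y":0,"z":5,"rx":0,"ry":0,"rz":0}])

```text
time_s: 8.2
tcp_pos: [551.5, 165.3, 182.7]
tool_rot: [0.998, -0.057, -0.0, 0.0]
wrist_force: [-0.5, -0.6, -3.0]
opening: 41.1
```

>>> carry_out(increments=[{"x":0,"y":0,"z":1,"rx":0,"ry":0,"rz":0},{"x":0,"y":0,"z":2,"rx":0,"ry":0,"rz":0},{"x":0,"y":0,"z":2,"rx":0,"ry":0,"rz":0}])

```text
time_s: 8.57
tcp_pos: [551.7, 165.3, 181.7]
tool_rot: [0.998, -0.057, 0.0, -0.0]
wrist_force: [-1.7, 0.2, 3.5]
opening: 41.1
```

Contact (+3.5 N). I'll open and lift, allowing some rows for the fingers.

>>> carry_out(hand=0.6, increments=[{"x":0,"y":0,"z":0,"rx":0,"ry":0,"rz":0},{"x":0,"y":0,"z":0,"rx":0,"ry":0,"rz":0},{"x":0,"y":0,"z":0,"rx":0,"ry":0,"rz":0},{"x":0,"y":0,"z":0,"rx":0,"ry":0,"rz":0},{"x":0,"y":0,"z":-20,"rx":0,"ry":0,"rz":0},{"x":0,"y":0,"z":-50,"rx":0,"ry":0,"rz":0},{"x":0,"y":0,"z":-90,"rx":0,"ry":0,"rz":0},{"x":0,"y":0,"z":-90,"rx":0,"ry":0,"rz":0}])

```text
time_s: 9.57
tcp_pos: [553.4, 165.6, 274.4]
tool_rot: [0.998, -0.057, 0.004, -0.001]
wrist_force: [0.1, 0.3, -1.1]
opening: 68.3
```

Run:
```python
from plan import *
from bench import *
s=state();im=read_camera("wrist");b=im[:,:,::-1].copy()
C=calibration("wrist");T=np.eye(4);T[:3,:3]=R.from_quat(s["tool_rot"]).as_matrix();T[:3,3]=s["tcp_pos"];T=T@np.array(C["T_tool_cam"]);K=np.array(C["intrinsics"])
t=-.113;M=np.array([[np.cos(t),np.sin(t),0],[-np.sin(t),np.cos(t),0],[0,0,1]])
def P(X):
    q=(np.array(X,float)@M+[636,155.8,0]-T[:3,3])@T[:3,:3]@K.T; return q[:,:2]/q[:,2:]
q=P([[-85+a*45,c*21,h] for h in(100,136) for a,c in((-1,-1),(1,-1),(1,1),(-1,1))])
for i in(0,4): cv2.polylines(b,[np.round(q[i:i+4]).astype(np.int32)],True,(255,0,0) if i else (0,255,0),1)
q=P([(-170,72,100),(-6,72,100),(-6,-72,100),(-170,-72,100)]);cv2.polylines(b,[np.round(q).astype(np.int32)],True,(0,0,255),1)
cv2.imwrite("pics/w4.png",b); print(s["tcp_pos"],s["opening"])
```

```text
[553.3780441  165.55931105 274.39169117] 68.26185323632215
```

View pics/w4.png

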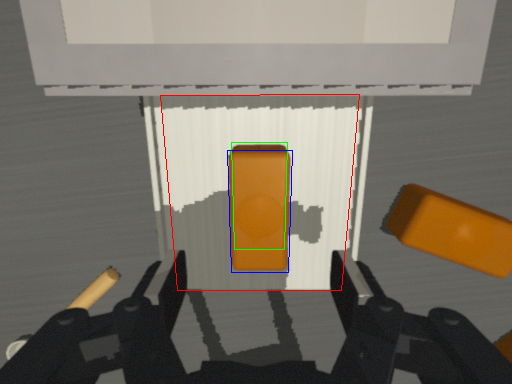

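The bar sits within about 3 mm of the planned spot (outline at 230–290, 147–272), centred and square to the flap. Next I'll close the fingers, back off and tilt.

Run:
```python
from plan import *
t=-.113;c,s=np.cos(t),np.sin(t)
w=lambda x,y,z:[636+x*c-y*s,155.8+x*s+y*c,z]
inc(w(-190,0,275),t,.3)
```

```text
9.62 [552.3 165.4 272.3] inc [-1.057e+02  1.000e-01 -3.000e+00] [-0.001  0.297 -0.   ]
```

>>> carry_out(hand=-1, increments=[{"x":-35,"y":0,"z":-3,"rx":0,"ry":0.1,"rz":0},{"x":-70,"y":0,"z":-3,"rx":0,"ry":0.2,"rz":0},{"x":-106,"y":0,"z":-3,"rx":0,"ry":0.3,"rz":0},{"x":-106,"y":0,"z":-3,"rx":0,"ry":0.3,"rz":0},{"x":-106,"y":0,"z":-3,"rx":0,"ry":0.3,"rz":0}])

```text
time_s: 10.25
tcp_pos: [446.5, 177.4, 273.6]
tool_rot: [0.987, -0.056, 0.149, 0.008]
wrist_force: [0.3, 0.5, 0.1]
opening: 0.0
```

Run:
```python
from plan import *
from bench import *
t=-.113;c,s=np.cos(t),np.sin(t)
w=lambda x,y,z:[636+x*c-y*s,155.8+x*s+y*c,z]
inc(w(-190,0,190),t,.3);print(state()["opening"])
```

```text
10.25 [446.5 177.4 273.6] inc [-24.1   0.1  80.1] [-0.  0.  0.]
0.024176402819127488
```

>>> carry_out(increments=[{"x":-12,"y":0,"z":40,"rx":0,"ry":0,"rz":0},{"x":-20,"y":0,"z":65,"rx":0,"ry":0,"rz":0},{"x":-24,"y":0,"z":80,"rx":0,"ry":0,"rz":0},{"x":-24,"y":0,"z":80,"rx":0,"ry":0,"rz":0}])

```text
time_s: 10.75
tcp_pos: [448.0, 176.8, 188.8]
tool_rot: [0.987, -0.056, 0.148, 0.009]
wrist_force: [-0.8, 0.2, 0.1]
opening: 0.2
```

Run:
```python
from plan import *
from bench import *
t=-.113;c,s=np.cos(t),np.sin(t)
w=lambda x,y,z:[636+x*c-y*s,155.8+x*s+y*c,z]
inc(w(-190,0,190),t,.3)
cv2.imwrite("pics/w5.png",read_camera("wrist")[:,:,::-1])
for x in(-100,-60,-40):inc(w(x,0,190),t,.3)
```

```text
10.75 [448.  176.8 188.8] inc [-0.4 -0.3 -1.4] [ 0.002  0.003 -0.001]
10.8 [448.4 177.  189.9] inc [84.9 -0.2 26.1] [ 0.001  0.001 -0.001]
10.8 [448.4 177.  189.9] inc [123.1  -0.2  37.8] [ 0.001  0.001 -0.001]
10.8 [448.4 177.  189.9] inc [142.2  -0.2  43.7] [ 0.001  0.001 -0.001]
```

View pics/w5.png

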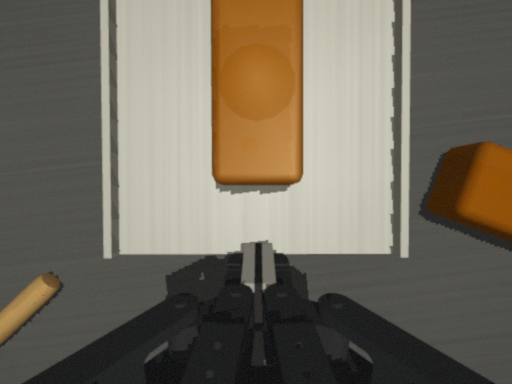

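The fingers are centred at column 258 behind the bar's tail at (257,183). I'll open them slightly for a two-point contact, then push slowly.

>>> carry_out(hand=-0.55, increments=[{"x":6,"y":0,"z":2,"rx":0,"ry":0,"rz":0},{"x":12,"y":0,"z":4,"rx":0,"ry":0,"rz":0},{"x":18,"y":0,"z":5.5,"rx":0,"ry":0,"rz":0},{"x":24,"y":0,"z":7.5,"rx":0,"ry":0,"rz":0},{"x":31,"y":0,"z":9.5,"rx":0,"ry":0,"rz":0},{"x":38,"y":0,"z":11.5,"rx":0,"ry":0,"rz":0},{"x":45,"y":0,"z":14,"rx":0,"ry":0,"rz":0},{"x":52,"y":0,"z":16,"rx":0,"ry":0,"rz":0},{"x":59,"y":0,"z":18,"rx":0,"ry":0,"rz":0},{"x":66,"y":0,"z":20.5,"rx":0,"ry":0,"rz":0},{"x":73,"y":0,"z":22.5,"rx":0,"ry":0,"rz":0},{"x":80,"y":0,"z":24.5,"rx":0,"ry":0,"rz":0}])

```text
time_s: 12.3
tcp_pos: [530.3, 167.6, 190.4]
tool_rot: [0.987, -0.056, 0.149, 0.009]
wrist_force: [-2.8, 0.7, -0.9]
opening: 18.9
```

Run:
```python
from plan import *
from bench import *
t=-.113;c,s=np.cos(t),np.sin(t)
w=lambda x,y,z:[636+x*c-y*s,155.8+x*s+y*c,z]
cv2.imwrite("pics/w6.png",read_camera("wrist")[:,:,::-1]);a=read_camera("scene")
cv2.imwrite("pics/s6.png",cv2.resize(a[100:360,250:500,::-1],None,fx=2.3,fy=2.3))
for x in(-100,-60,-40):inc(w(x,0,190),t,.3)
```

```text
12.4 [531.4 167.6 190.7] inc [ 4.9 -0.   2.3] [-0.    -0.001 -0.   ]
12.4 [531.4 167.6 190.7] inc [43.1 -0.1 14.1] [-0.    -0.001 -0.   ]
12.4 [531.4 167.6 190.7] inc [62.2 -0.1 20.1] [-0.    -0.001 -0.   ]
```

View pics/w6.png

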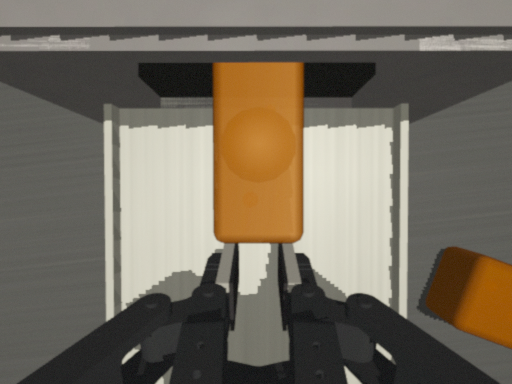

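View pics/s6.png

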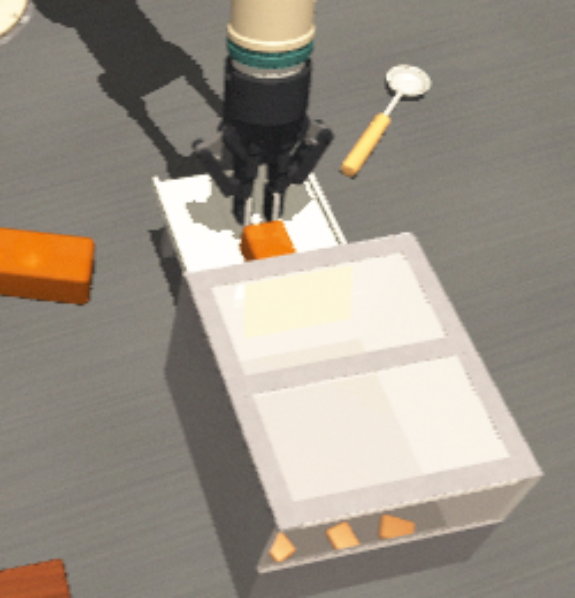

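The bar is straight in the doorway (tail at (258,240)) and lightly pushing the flap. Continuing slowly.

>>> carry_out(increments=[{"x":5,"y":0,"z":2,"rx":0,"ry":0,"rz":0},{"x":10,"y":0,"z":3.5,"rx":0,"ry":0,"rz":0},{"x":15,"y":0,"z":5,"rx":0,"ry":0,"rz":0},{"x":20,"y":0,"z":6.5,"rx":0,"ry":0,"rz":0},{"x":25,"y":0,"z":8,"rx":0,"ry":0,"rz":0},{"x":30,"y":0,"z":9.5,"rx":0,"ry":0,"rz":0},{"x":35,"y":0,"z":11,"rx":0,"ry":0,"rz":0},{"x":40,"y":0,"z":12.5,"rx":0,"ry":0,"rz":0},{"x":45,"y":0,"z":14,"rx":0,"ry":0,"rz":0},{"x":50,"y":0,"z":15.5,"rx":0,"ry":0,"rz":0},{"x":55,"y":0,"z":17,"rx":0,"ry":0,"rz":0},{"x":60,"y":0,"z":18.5,"rx":0,"ry":0,"rz":0}])

```text
time_s: 13.9
tcp_pos: [592.9, 160.6, 190.7]
tool_rot: [0.987, -0.056, 0.149, 0.008]
wrist_force: [-0.7, 0.4, 0.2]
opening: 19.5
```

Run:
```python
from plan import *
from bench import *
print(state()["time_s"],state()["tcp_pos"])
cv2.imwrite("pics/w7.png",read_camera("wrist")[:,:,::-1]);a=read_camera("scene")
cv2.imwrite("pics/s7.png",cv2.resize(a[100:360,250:500,::-1],None,fx=2.3,fy=2.3))
```

```text
13.9 [592.93858305 160.56569052 190.67192078]
```

View pics/w7.png

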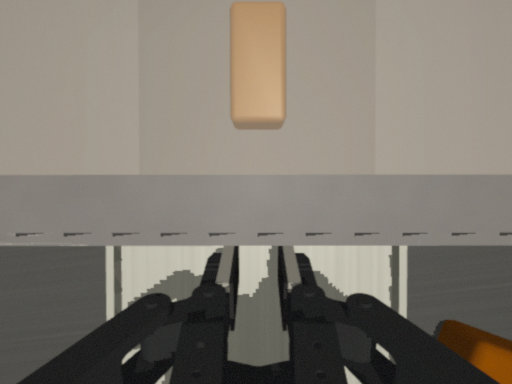

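View pics/s7.png

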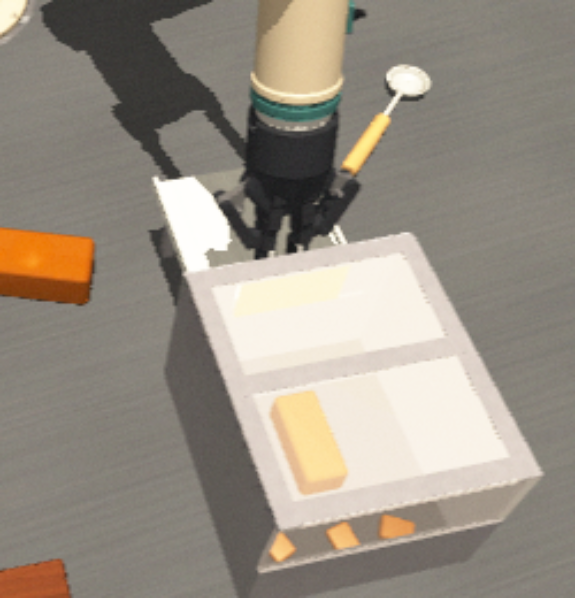

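The bar is inside the chest: scene crop (310,440), wrist (258,65). I'll retract along the ledge, then go up.

>>> carry_out(increments=[{"x":-30,"y":0,"z":-9,"rx":0,"ry":0,"rz":0},{"x":-75,"y":0,"z":-23,"rx":0,"ry":0,"rz":0},{"x":-110,"y":0,"z":-50,"rx":0,"ry":0,"rz":0},{"x":-120,"y":0,"z":-100,"rx":0,"ry":0,"rz":0},{"x":-130,"y":0,"z":-140,"rx":0,"ry":0,"rz":0},{"x":-160,"y":0,"z":-160,"rx":0,"ry":0,"rz":0},{"x":-160,"y":0,"z":-160,"rx":0,"ry":0,"rz":0},{"x":-160,"y":0,"z":-160,"rx":0,"ry":0,"rz":0}])

```text
time_s: 15.0
tcp_pos: [393.9, 183.2, 296.3]
tool_rot: [0.987, -0.056, 0.15, 0.008]
wrist_force: [0.5, -0.6, -0.6]
opening: 19.3
```

Run:
```python
from plan import *
from bench import *
print(state()["time_s"],state()["tcp_pos"])
t=-.113;c,s=np.cos(t),np.sin(t)
a=read_camera("scene");T=read_camera("top")
cv2.imwrite("pics/s8.png",cv2.resize(a[100:360,180:500,::-1],None,fx=2.3,fy=2.3));cv2.imwrite("pics/t8.png",cv2.resize(T[10:230,90:320,::-1],None,fx=2.6,fy=2.6))
b0=cv2.imread("pics/scene0.png")
for n,i,(x,y) in(("scene",a,(212,227)),("top",T,(287,203))):
    o=cv2.imread(f"pics/{n}0.png")[y-25:y+25,x-25:x+25]; j=i[:,:,::-1][y-35:y+35,x-35:x+35].copy()
    r=cv2.minMaxLoc(cv2.matchTemplate(j,o,cv2.TM_CCOEFF_NORMED)); print(n,"clear bar shift",np.array(r[3])-10,round(r[1],3))
# bar top centre: scene crop earlier (308,440)
for z in(20,42):
    p=back("scene",(250+308/2.3,100+440/2.3),z)-[636,155.8,0]; print(z,(c*p[0]+s*p[1]).round(),(-s*p[0]+c*p[1]).round())
```

```text
15.0 [393.87498344 183.23387162 296.28732314]
scene clear bar shift [0 0] 0.999
top clear bar shift [0 0] 0.999
20 105.0 4.0
42 115.0 -4.0
```

View pics/s8.png

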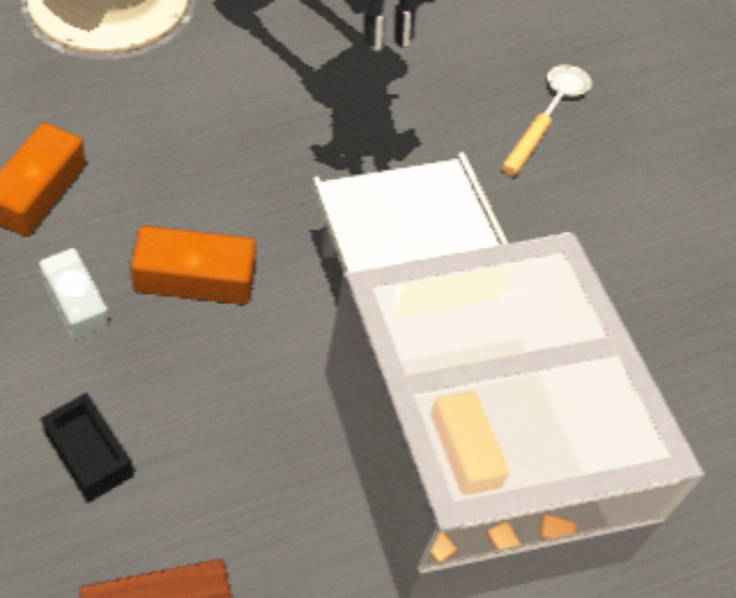

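View pics/t8.png

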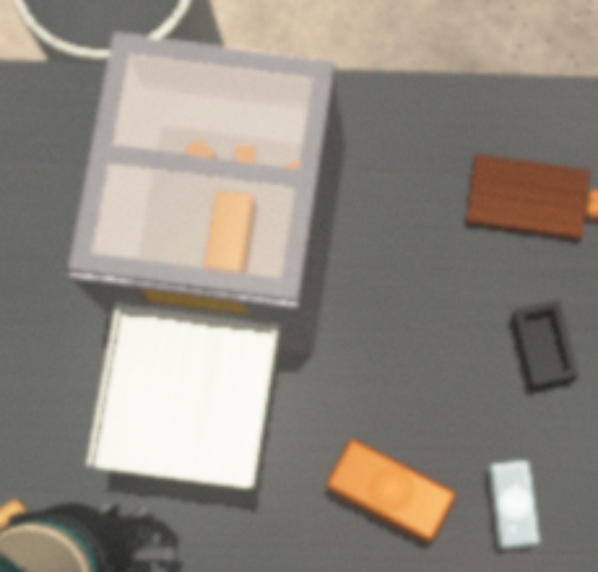

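The bar rests in the chest at about chest (110, 0) mm. The flap shows as it did at the start (shut), and the clear bar is unmoved. Handing in.

```bash
python3 -c "
from bench import *
print(finish_job())"
```

```text
the job is handed in; nothing more can be done
None
```

The smallest amber bar is in the cullet chest and the job is handed in at about 15 s of the 51 s allowed. I picked it as the smallest because it measured about 43×88 mm; the two look-alikes are about 59×124 mm. I laid it lengthwise on the ledge and pushed it slowly through the flap with the fingers tilted forward until it dropped in. Then I backed the arm clear.

**Last checks:**
- **Amber bar:** it rests inside at about x 110 mm, y 0 mm in the chest frame, in the same spot in views about a second apart.
- **Flap:** it looks the same as when shut at the start. I judged this and the opening during the push from pictures, as the flap angle isn't reported.
- **Clear bar:** it shifted 0 px in both the scene and top views.
- **Contact:** the gripper is clear of everything. The highest wrist force I saw was about 6.5 N, when the fingers closed on the bar at the bench.

No check failed. The measured tool position did wander by a few millimetres around the grasp, with no visible effect on the placing.

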